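Nest the washed harvest cups

ROBOT

A 6-joint arm with a two-finger parallel gripper is mounted at the origin on a cart in front of the work surface, level with it; the furniture and walls round the work are solid. World frame = base frame: x ahead of the robot, y to its left, z up, the work surface at z = 0. Lengths are in m, angles in rad, forces in N, time in s.
With the tool pointing down it reaches from about 0.425 to 0.925 m from the base axis. Payload 12.5 kg.
Tool frame: the origin (TCP) lies at the very end of the fingers, on their centre line; the grasp point (between the pads) lies 19 mm behind it; z points along the fingers, y is the line along which they close (so a half turn about z gives the same grasp; the last joint's range is limited). The gripper opens to 85 mm and grips with 20 to 120 N. Pads are 22 mm wide; open, the fingers measure 114 mm over their backs; the gripper's body (76 mm by 85 mm) begins 54 mm behind the grasp point. The pads swing forward as they close: fully open they stand 13 mm farther back than shut.
Start: joints at [1.149, 0.491, 1.559, -0, 1.092, -0.106], TCP at [0.194, 0.594, 0.231] pointing down, gripper open.
Joint ranges: [-3.1, 3.1], [-0.84, 2.19], [0.05, 2.79], [-1.13, 4.28], [0.06, 2.93], [-2.69, 2.69]. Speed limits (rad/s): [2.22, 2.22, 2.79, 3.14, 3.14, 3.14].

INTERFACE

Orientations are given as a rotation vector (axis times angle).
In Python, from cell import bot gives the robot as it stands.
- The arm moves only by the tool send_rows, never from a script. Its argument "motion" is a list of rows, each an object of numbers: "grip": the opening in per cent of the stroke, from 0 (shut) to 100 (fully open); "x", "y", "z": the shift along the tool's x, y, z in m; "rx", "ry", "rz": the turn, a rotation vector about the tool's x, y, z in degrees. A call has exactly 10 rows; each row is the pose to reach, as a shift and turn from the pose commanded when the call began, along the tool's axes at that moment; what a row does not reach only later rows make up. A row lasts 1/10 s, in which the tool goes at most 50 mm and 8.59 degrees, less where a joint would pass 70% of its speed; a pose out of reach is approached as far as the arm can. A call with a gripper value outside its range is refused whole. The fingers move at their own pace and stop on an object; "grip_force" is the grip in N (left out, the last holds). Time passes only in rows, so rows that repeat a pose let the fingers close, or fill a call up. It gives the time, the measured TCP pose, the force, the opening and the grip force at its end, in the units of the state.
- bot.observe(): the state, without advancing time (a new reading comes with each control period).
- bot.grab_frame(name): name is "side" or "top" or "wrist"; returns a dict with "image" (384x512x3 uint8, red, green, blue), "fov_y" (degrees; the focal length in pixels is half the picture's height over the tangent of half this angle, whatever the lens; pixels are square), "cx", "cy" (the principal point, pixels), "position" and "rotation" of the camera in the world; the wrist camera has in their place "mount" (4x4, takes a point from camera to tool coordinates, whose origin is the TCP and whose axes are the flange's). Camera axes: x right, y down, z forward; pixel columns grow to the right and rows downward; lengths in m; the calibration is good to about 2 mm. A picture is of the moment at which its call begins: read the wrist's pose just before it. There is no depth.
- bot.job_done(): hands the job in; it is judged then, once.
The state is a dict: "clock": time; "qpos": joint angles; "joint_vel": joint speeds; "effort": joint torques, N m; "position": TCP position; "ee_rot": TCP orientation; "ft_force": force on the tool from outside, world axes, zero at the start; "wrist_torque": the same for the moment, N m; "opening": finger opening in m; "grasp_force": force on a finger pad.
Only numpy, scipy, OpenCV 4.12 (cv2) and the standard library are available. Lean on these libraries where they do the work, as an engineer would, in place of code of your own. Each camera call takes 0.05 s, during which the arm holds its last target. There are 200 camera calls.

TASK

Three matching grey cups stand mouth down, one in the steel tray and two on the bench. Nest the two bench cups, one after the other, over the cup in the tray so that all three form one upright stack with each cup pushed fully home, and let go. Leave the tray cup standing where it is, and leave the wider, lower cup where it is.

Things in the scene. Friction and masses are not known exactly. Their poses are not given: they have to be found in the camera images.
- cup_1_mid (a point): Bench cup, grey plastic, mouth down, 80 mm high, 60 to 130 g. Closed end uppermost: a straight round foot, 56 mm diameter, 32 mm high (grip it there from above); below it the hollow body flares from 68 to 86 mm diameter at the open rim, walls 2.5 mm. Point on its axis half-way up (40 mm below the top), z axis up. Round: yaw does not matter.
- cup_2_mid (a point): The other bench cup, identical to the first. Point on its axis half-way up, z axis up. A cup nested fully home stands 32 mm higher than the one inside it (its inner floor rests on that one's top), with about 3 mm of sideways play.
- tray_cup_mid (a point): The identical cup that stands mouth down in the shallow stainless tray (300 x 200 mm, wall 24 mm high, floor 2 mm thick); the stack is built on it. It is loose. The point is on its axis half-way up, z axis up.
- wide_cup_mid (a point): A bystander: a wider, lower cup of the same grey plastic, mouth down on the bench, 52 mm high, foot 68 mm and rim 112 mm in diameter. Not to be moved. The point is on its axis half-way up, z axis up.
Not all that is in view belongs to the job. What is shaped like the part that bears cup_2_mid but pink or red is not meant. What is shaped like the part that bears cup_1_mid but green is not meant.

How it is judged:
By the outcome, as a careful person would: the job done as asked, in the order asked, and still so for the second after the job is handed in, with the robot touching nothing.
It also fails if it takes over 67 s, if anything falls off the work surface, if the arm or the gripper's body presses on something with over 40 N, if the wrist force passes 120 N, or if a joint passes its speed limit or range.

## Working session

There is one attempt and no reset: what is moved stays moved. The work goes in short steps, Python scripts to look and compute and a tool call to move; the robot and the scene stay as the last step left them, time stands still between calls to the robot, and variables do not carry over. Pictures are saved under pics/ and viewed, at most 10 in all, crops included, and the job is handed in when it is done.

Besides the shell and the picture viewer there is one more tool, called after "Call:" as name(argument=value, ...) on one line, values as JSON. send_rows: Moves the arm, as the interface text tells. Its arguments: {"type":"object","properties":{"motion":{"type":"array","items":{"type":"object","properties":{"grip":{"type":"number"},"x":{"type":"number"},"y":{"type":"number"},"z":{"type":"number"},"rx":{"type":"number"},"ry":{"type":"number"},"rz":{"type":"number"}}}},"grip_force":{"type":"number"}},"required":["motion"]}

```bash
mkdir -p pics; ls
cat > h.py <<'E'
import cv2,numpy as np,json
from cell import bot
def grab(n):
    f=bot.grab_frame(n); return f
def save(f,name): cv2.imwrite('pics/'+name,cv2.cvtColor(f['image'],cv2.COLOR_RGB2BGR))
E
python3 - <<'E'
from h import *
s=bot.observe();print(s)
for n in('side','top'):
    f=grab(n);save(f,n+'0.png');print({k:v for k,v in f.items() if k!='image'})
E
```

```text
pics
{'clock': 0.0, 'qpos': array([ 1.14940991e+00,  4.91565613e-01,  1.55948773e+00, -9.32855199e-06,
        1.09171857e+00, -1.05599534e-01]), 'joint_vel': array([-0.0015846 , -0.0007218 ,  0.00044503,  0.00021193, -0.00142833,
       -0.00094748]), 'effort': array([-3.31220050e-03, -6.18449736e+01, -2.61598420e+01, -1.78605833e-04,
        4.02252379e-03,  7.71694005e-06]), 'position': array([0.1939807 , 0.59387348, 0.2307108 ]), 'ee_rot': array([-4.93924587e-01, -3.10221859e+00,  1.79165601e-03]), 'ft_force': array([-0.18887246,  0.83468395,  0.89907772]), 'wrist_torque': array([-0.07811294,  0.04140924,  0.04409442]), 'grasp_force': 0.0, 'opening': 0.08530142843269033}
{'fov_y': 54.93878914683601, 'cx': 256.8245995054981, 'cy': 188.6632930634533, 'position': array([ 0.22911909, -0.81485902,  0.67221726]), 'rotation': array([-2.19809803,  0.37238136, -0.20094974])}
{'fov_y': 53.48098230700625, 'cx': 255.21494318528616, 'cy': 188.321284461646, 'position': array([ 0.24109294, -0.06743324,  1.19128512]), 'rotation': array([-2.11737322,  2.09613475, -0.23137053])}
```

View pics/top0.png

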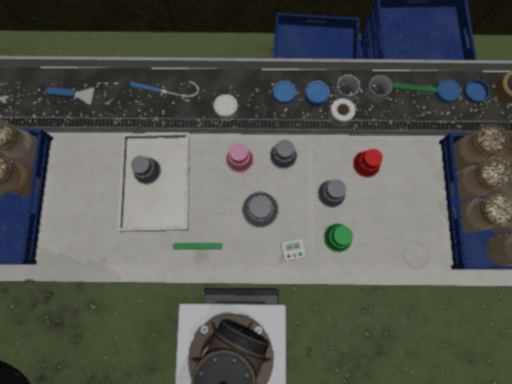

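View pics/side0.png

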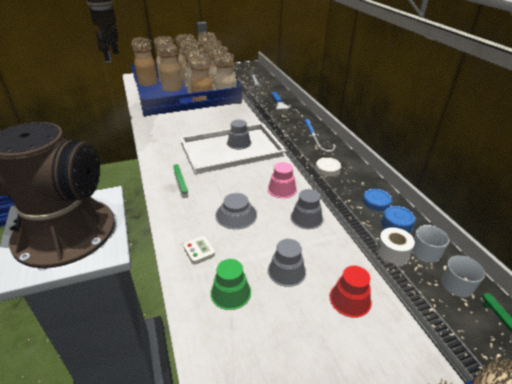

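Top view: tray cup at about (144,165), bench cups at (284,152) and (333,190), wide cup at (261,207), pink, red and green cups are decoys. Next I locate the cups by mask in both views.

```bash
cat >> h.py <<'E'
from scipy.spatial.transform import Rotation as R
def pose(f,s=None):
    if 'mount' in f:
        T=np.eye(4);T[:3,:3]=R.from_rotvec(s['ee_rot']).as_matrix();T[:3,3]=s['position'];T=T@f['mount'];return T[:3,:3],T[:3,3]
    return R.from_rotvec(f['rotation']).as_matrix(),np.array(f['position'])
def foc(f): return f['image'].shape[0]/2/np.tan(np.radians(f['fov_y']/2))
def ray(f,u,v,z,s=None):
    M,p=pose(f,s);d=M@np.array([(u-f['cx'])/foc(f),(v-f['cy'])/foc(f),1]);return p+d*(z-p[2])/d[2]
def proj(f,P,s=None):
    M,p=pose(f,s);c=M.T@(np.array(P)-p);return c[:2]/c[2]*foc(f)+[f['cx'],f['cy']]
E
python3 - <<'E'
from h import *
t=grab('top');sd=grab('side')
for n,f in(('top',t),('side',sd)):
    hsv=cv2.cvtColor(f['image'],cv2.COLOR_RGB2HSV)
    m=((hsv[...,2]<135)&(hsv[...,2]>25)&(hsv[...,1]<70)).astype(np.uint8)
    k,l,st,c=cv2.connectedComponentsWithStats(m)
    for i in range(1,k):
        if 150<st[i,4]<3000: print(n,st[i],c[i].round(1),ray(f,*c[i],.05).round(3))
im=cv2.cvtColor(t['image'],cv2.COLOR_RGB2BGR)
a=[cv2.resize(im[v-25:v+25,u-25:u+25],(290,290),interpolation=cv2.INTER_CUBIC) for u,v in((144,168),(284,153),(333,192),(260,208))]
cv2.imwrite('pics/c.png',np.vstack([np.hstack(a[:2]),np.hstack(a[2:])]))
E
```

```text
top [120 134  66  94 469] [137.9 161.6] [0.575 0.299 0.05 ]
top [269 139  29  31 662] [283.1 154.6] [ 0.603 -0.153  0.05 ]
top [131 155  31  30 691] [145.5 169.4] [0.55  0.273 0.05 ]
top [317 179  30  29 694] [331.5 192.9] [ 0.482 -0.301  0.05 ]
top [ 241  191   38   37 1092] [259.9 209.2] [ 0.429 -0.082  0.05 ]
top [   0  278  512  106 2564] [231.2 295.9] [ 0.175 -0.001  0.05 ]
top [ 39 310  27  22 213] [ 53.3 320.2] [0.103 0.504 0.05 ]
top [334 356  36  22 277] [351.1 365.3] [-0.008 -0.339  0.05 ]
side [ 87   0  26  13 246] [100.    5.3] [0.142 2.564 0.05 ]
side [ 335    0  177   71 2527] [435.8  33. ] [2.135 1.127 0.05 ]
side [408   0  20  19 172] [419.6   7.7] [2.538 1.78  0.05 ]
side [468   0  44  15 288] [495.3   4. ] [3.266 1.723 0.05 ]
side [136  56  59  37 338] [172.6  78.2] [0.425 0.855 0.05 ]
side [   0  122   60   77 1779] [ 28.4 143. ] [-0.116  0.423  0.05 ]
side [185 125  96  25 669] [237.  136.4] [0.544 0.251 0.05 ]
side [196 152  87  21 324] [239.3 162.3] [0.504 0.095 0.05 ]
side [216 203  40  26 737] [235.7 215.9] [ 0.421 -0.138  0.05 ]
side [268 250  37  35 952] [286.6 268.8] [ 0.475 -0.339  0.05 ]
```

View pics/c.png

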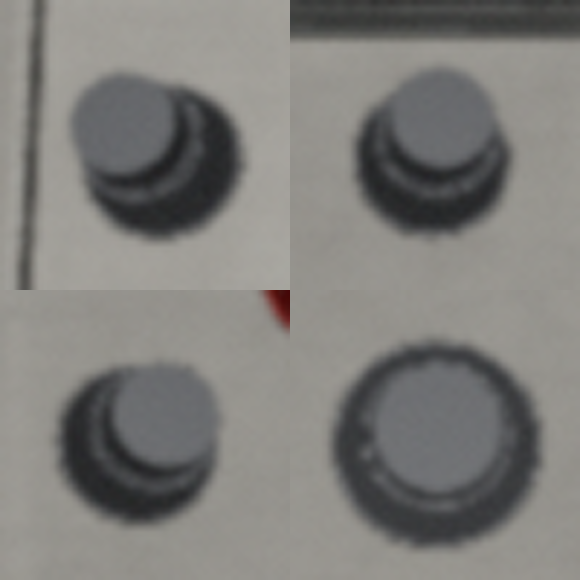

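The foot-top discs show clearly as mid-grey circles (tray cup disc at about (140,164), bench discs at (285,148) and (336,188)). I fit these.

```bash
cat >> h.py <<'E'
def disc(f,u,v,z,w,s=None,lo=88,hi=135,D=.056):
    g=cv2.GaussianBlur(cv2.cvtColor(f['image'],cv2.COLOR_RGB2GRAY),(3,3),0)
    m=cv2.inRange(g,lo,hi);q=np.zeros_like(m);q[max(0,v-w):v+w,max(0,u-w):u+w]=255;m&=q
    m=cv2.morphologyEx(m,cv2.MORPH_OPEN,cv2.getStructuringElement(cv2.MORPH_ELLIPSE,(w//2|1,w//2|1)))
    cs,_=cv2.findContours(m,0,1); c=max(cs,key=cv2.contourArea)
    e=cv2.minEnclosingCircle(c); el=cv2.fitEllipse(c)
    P=ray(f,*el[0],z,s); M,p=pose(f,s)
    print('ell',np.round(el[0],1),np.round(el[1],1),'exp dia',round(foc(f)*D/np.linalg.norm(P-p),1),'P',P.round(4)); return P
E
python3 - <<'E'
from h import *
t=grab('top');sd=grab('side')
for u,v,z in((140,164,.082),(285,148,.08),(336,189,.08)): disc(t,u,v,z,14)
disc(t,261,207,.052,14,D=.068)
g=cv2.cvtColor(sd['image'],cv2.COLOR_RGB2GRAY)
for P in ((.55,.28,.08),(.60,-.15,.08),(.48,-.3,.08)): print(proj(sd,P))
for i in (0,1):
  pass
E
```

```text
ell [139.2 163.3] [15.6 17.5] exp dia 17.7 P [0.5605 0.2843 0.082 ]
ell [284.9 147.2] [15.5 19.3] exp dia 18.1 P [ 0.617 -0.157  0.08 ]
ell [336.6 187.5] [16.8 18.9] exp dia 18.3 P [ 0.4922 -0.3106  0.08  ]
ell [260.  206.2] [21.2 22.3] exp dia 22.4 P [ 0.4379 -0.0822  0.052 ]
[235.90609116 124.38230034]
[302.95618473 195.29349737]
[282.62146149 246.24157136]
```

```bash
cat >> h.py <<'E'
def shift(target,s=None):
    s=s or bot.observe();M=R.from_rotvec(s['ee_rot']).as_matrix();return (M.T@(np.array(target)-s['position'])).round(4)
E
python3 - <<'E'
from h import *
f=grab('wrist');print(f['mount'],f['fov_y'],f['cx'],f['cy'])
print(R.from_rotvec(bot.observe()['ee_rot']).as_matrix().round(3))
M=f['mount'];print(shift((.557,.281,.25)))
E
```

```text
[[ 4.13213103e-04 -9.57954719e-01 -2.86919126e-01  7.24597166e-02]
 [ 9.99999637e-01  1.81974498e-04  8.32602649e-04 -6.22148986e-04]
 [-7.45383673e-04 -2.86919366e-01  9.57954447e-01 -1.42071763e-01]
 [ 0.00000000e+00  0.00000000e+00  0.00000000e+00  1.00000000e+00]] 61.30536814126821 257.7297041580238 190.54732995579093
[[-0.951  0.311 -0.   ]
 [ 0.311  0.951 -0.   ]
 [ 0.    -0.    -1.   ]]
[-0.4422 -0.1849 -0.0188]
```

Call:
send_rows(motion=[{"x": -0.044,"y": -0.018,"z": -0.019,"grip": 100},{"x": -0.088,"y": -0.037,"z": -0.019,"grip": 100},{"x": -0.133,"y": -0.055,"z": -0.019,"grip": 100},{"x": -0.177,"y": -0.074,"z": -0.019,"grip": 100},{"x": -0.221,"y": -0.092,"z": -0.019,"grip": 100},{"x": -0.265,"y": -0.111,"z": -0.019,"grip": 100},{"x": -0.31,"y": -0.129,"z": -0.019,"grip": 100},{"x": -0.354,"y": -0.148,"z": -0.019,"grip": 100},{"x": -0.398,"y": -0.166,"z": -0.019,"grip": 100},{"x": -0.442,"y": -0.185,"z": -0.019,"grip": 100}])

```text
invalid input at $.motion[0]: expected keys grip, x, y, z, rx, ry, rz
```

Call:
send_rows(motion=[{},{},{},{},{},{},{},{},{},{}])

```text
invalid input at $.motion[0]: expected keys grip, x, y, z, rx, ry, rz
```

Run:
```python
from h import *
s=bot.observe();print(s['clock'],s['position'],s['ee_rot'],np.abs(s['joint_vel']).max(),s['opening'])
f=grab('wrist');save(f,'w1.png');print(proj(f,(.557,.281,.082),s))
```

```text
0.35 [0.19408067 0.59406144 0.23117861] [-4.94024513e-01 -3.10244110e+00  3.08565527e-04] 0.00143993641630981 0.08571779051587834
[117.49493622 501.5205599 ]
```

View pics/w1.png

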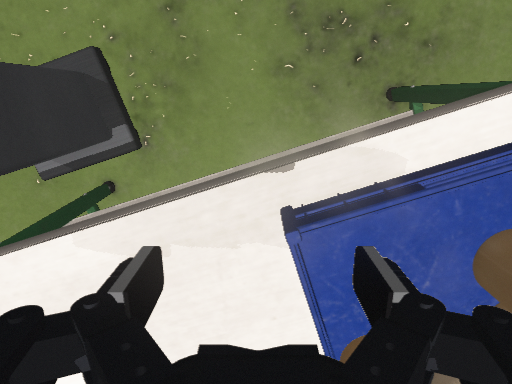

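The rows need all seven keys. The picture shows the fingers at about (140,280) and (375,280) and the bin at right, with the arm still at the start.

Call:
send_rows(motion=[{"x": -0.044,"y": -0.018,"z": -0.019,"rx": 0,"ry": 0,"rz": 0,"grip": 100},{"x": -0.088,"y": -0.037,"z": -0.019,"rx": 0,"ry": 0,"rz": 0,"grip": 100},{"x": -0.133,"y": -0.055,"z": -0.019,"rx": 0,"ry": 0,"rz": 0,"grip": 100},{"x": -0.177,"y": -0.074,"z": -0.019,"rx": 0,"ry": 0,"rz": 0,"grip": 100},{"x": -0.221,"y": -0.092,"z": -0.019,"rx": 0,"ry": 0,"rz": 0,"grip": 100},{"x": -0.265,"y": -0.111,"z": -0.019,"rx": 0,"ry": 0,"rz": 0,"grip": 100},{"x": -0.31,"y": -0.129,"z": -0.019,"rx": 0,"ry": 0,"rz": 0,"grip": 100},{"x": -0.354,"y": -0.148,"z": -0.019,"rx": 0,"ry": 0,"rz": 0,"grip": 100},{"x": -0.398,"y": -0.166,"z": -0.019,"rx": 0,"ry": 0,"rz": 0,"grip": 100},{"x": -0.442,"y": -0.185,"z": -0.019,"rx": 0,"ry": 0,"rz": 0,"grip": 100}])

```text
clock: 1.4
position: [0.5581, 0.2795, 0.2504]
ee_rot: [0.494, 3.102, 0.0]
ft_force: [0.5, 1.0, -0.5]
opening: 0.0857
grasp_force: 0.0
```

Run:
```python
from h import *
import time
s=bot.observe();print(s['clock'],s['position'],s['ee_rot'],np.abs(s['joint_vel']).max())
f=grab('wrist');save(f,'w2.png');print(proj(f,(.557,.281,.082),s))
```

```text
1.4 [0.55811112 0.27946721 0.25043355] [4.94101763e-01 3.10226630e+00 4.44680466e-04] 0.7006481317885215
[259.17773215 168.96256452]
```

View pics/w2.png

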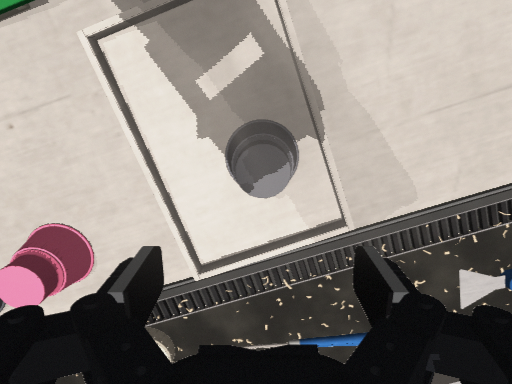

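The tray cup is near (263,165), partly in the arm's shadow, with the tray around it and pink at left. I take a settled frame and fit the rim outline at z=2 mm (dark cup against pale tray) and the foot disc.

```bash
cat >> h.py <<'E'
def hough(f,u,v,s,z,D,w=60,tol=2.0):
    g=cv2.cvtColor(f['image'],cv2.COLOR_RGB2GRAY);x0=max(0,u-w);y0=max(0,v-w)
    c=cv2.resize(g[y0:v+w,x0:u+w],None,fx=4,fy=4,interpolation=cv2.INTER_CUBIC)
    M,p=pose(f,s);r=foc(f)*D/2/abs((M.T@(ray(f,u,v,z,s)-p))[2])
    h=cv2.HoughCircles(c,cv2.HOUGH_GRADIENT_ALT,1.5,20,param1=100,param2=.3,minRadius=int(4*(r-tol)),maxRadius=int(4*(r+tol)))
    print('r exp',round(r,1))
    if h is None: print('none');return c
    for a in h[0][:4]:
        q=(a[:2]+.5)/4-.5+[x0,y0];print('circ',q.round(1),(a[2]/4).round(1),ray(f,*q,z,s).round(4))
    return c
E
python3 - <<'E'
from h import *
s=bot.observe();print(s['clock'],s['position'],np.abs(s['joint_vel']).max())
f=grab('wrist');np.save('w3.npy',f['image'])
for z,D in((.082,.056),(.05,.068),(.05,.056),(.002,.086)): c=hough(f,262,166,s,z,D)
cv2.imwrite('pics/w3c.png',c)
E
```

```text
1.45 [0.56270439 0.27517893 0.25008482] 0.12396288928330333
r exp 28.7
circ [264.6 164.1] 27.8 [0.5589 0.2831 0.082 ]
circ [268.4 143.9] 28.7 [0.5412 0.2926 0.082 ]
r exp 31.5
circ [265.8 160.8] 31.7 [0.5625 0.2839 0.05  ]
circ [264.6 146.1] 31.8 [0.5472 0.2876 0.05  ]
r exp 26.0
none
r exp 35.0
circ [264.6 148.4] 34.7 [0.5573 0.2853 0.002 ]
circ [261.2 159.6] 34.1 [0.5692 0.2772 0.002 ]
```

View pics/w3c.png

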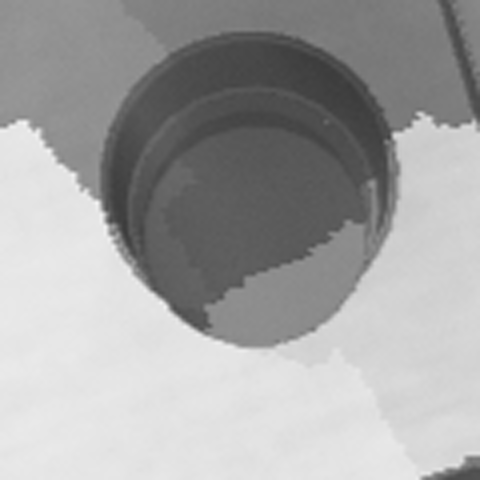

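The crop shows the foot disc centred at about (266.0,164.9) in the frame, and the rim circle at about (264.4,150.6).

Run:
```python
from h import *
f=grab('wrist');s=dict(bot.observe());print(s['clock'],s['position'],np.abs(s['joint_vel']).max())
s['position']=np.array([0.56270439,0.27517893,0.25008482])
print(ray(f,266,164.9,.082,s),ray(f,264.4,150.6,.002,s))
s=bot.observe();
print(shift((.613,-.158,.25)),shift((.489,-.309,.25)))
```

```text
1.55 [0.5584893  0.27889208 0.24984049] 0.05839395393809021
[0.55967994 0.28427493 0.082     ] [0.55924975 0.28447969 0.002     ]
[-1.890e-01 -3.976e-01 -1.000e-04] [-1.187e-01 -5.800e-01 -1.000e-04]
```

Run:
```python
from h import *
a=np.load('w3.npy');T=a[116:206,218:312]
for i in range(2):
    s=bot.observe();f=grab('wrist')
    r=cv2.matchTemplate(f['image'],T,cv2.TM_CCOEFF_NORMED);_,v,_,l=cv2.minMaxLoc(r)
    d=np.array(l)-[218,116];print(s['clock'],s['position'],np.abs(s['joint_vel']).max(),v,d)
    print(ray(f,266+d[0],164.9+d[1],.082,s),ray(f,264.4+d[0],150.6+d[1],.002,s))
```

```text
1.55 [0.5584893  0.27889208 0.24984049] 0.05839395393809021 0.9800369739532471 [-2  5]
[0.55955293 0.28460407 0.082     ] [0.56005768 0.28400125 0.002     ]
1.6 [0.55725277 0.28009736 0.24995444] 0.03999655326606648 0.970975399017334 [-3  6]
[0.55891772 0.28458699 0.082     ] [0.55952925 0.28370029 0.002     ]
```

Call:
send_rows(motion=[{"x": -0.021,"y": -0.044,"z": 0,"rx": 0,"ry": 0,"rz": 0,"grip": 100},{"x": -0.043,"y": -0.088,"z": 0,"rx": 0,"ry": 0,"rz": 0,"grip": 100},{"x": -0.064,"y": -0.132,"z": 0,"rx": 0,"ry": 0,"rz": 0,"grip": 100},{"x": -0.086,"y": -0.176,"z": 0,"rx": 0,"ry": 0,"rz": 0,"grip": 100},{"x": -0.107,"y": -0.22,"z": 0,"rx": 0,"ry": 0,"rz": 0,"grip": 100},{"x": -0.129,"y": -0.265,"z": 0,"rx": 0,"ry": 0,"rz": 0,"grip": 100},{"x": -0.15,"y": -0.309,"z": 0,"rx": 0,"ry": 0,"rz": 0,"grip": 100},{"x": -0.171,"y": -0.353,"z": 0,"rx": 0,"ry": 0,"rz": 0,"grip": 100},{"x": -0.185,"y": -0.382,"z": 0,"rx": 0,"ry": 0,"rz": 0,"grip": 100},{"x": -0.193,"y": -0.397,"z": 0,"rx": 0,"ry": 0,"rz": 0,"grip": 100}])

```text
clock: 2.65
position: [0.6169, -0.1575, 0.2503]
ee_rot: [0.495, 3.102, 0.0]
ft_force: [0.2, 0.1, -1.0]
opening: 0.0853
grasp_force: 0.0
```

Call:
send_rows(motion=[{"x": 0,"y": 0,"z": 0.02,"rx": 0,"ry": 0,"rz": 0,"grip": 100},{"x": 0,"y": 0,"z": 0.05,"rx": 0,"ry": 0,"rz": 0,"grip": 100},{"x": 0,"y": 0,"z": 0.08,"rx": 0,"ry": 0,"rz": 0,"grip": 100},{"x": 0,"y": 0,"z": 0.09,"rx": 0,"ry": 0,"rz": 0,"grip": 100},{"x": 0,"y": 0,"z": 0.09,"rx": 0,"ry": 0,"rz": 0,"grip": 100},{"x": 0,"y": 0,"z": 0.09,"rx": 0,"ry": 0,"rz": 0,"grip": 100},{"x": 0,"y": 0,"z": 0.09,"rx": 0,"ry": 0,"rz": 0,"grip": 100},{"x": 0,"y": 0,"z": 0.09,"rx": 0,"ry": 0,"rz": 0,"grip": 100},{"x": 0,"y": 0,"z": 0.09,"rx": 0,"ry": 0,"rz": 0,"grip": 100},{"x": 0,"y": 0,"z": 0.09,"rx": 0,"ry": 0,"rz": 0,"grip": 100}])

```text
clock: 3.65
position: [0.617, -0.1564, 0.1607]
ee_rot: [0.494, 3.102, 0.0]
ft_force: [1.2, -0.7, -0.7]
opening: 0.0854
grasp_force: 0.0
```

Run:
```python
from h import *
s=bot.observe();print(s['clock'],s['position'],s['ee_rot'],np.abs(s['joint_vel']).max())
f=grab('wrist');save(f,'w4.png');u,v=proj(f,(.617,-.157,.08),s).round().astype(int);print(u,v)
for z,D in((.08,.056),(.0,.086)): c=hough(f,u,v,s,z,D,w=90,tol=5)
```

```text
3.65 [ 0.61698798 -0.15638202  0.16069293] [4.94074355e-01 3.10192188e+00 2.22305874e-05] 0.003397840059281094
258 198
r exp 38.7
circ [257.6 194.6] 37.2 [ 0.6143 -0.156   0.08  ]
circ [258.  187.5] 41.5 [ 0.6093 -0.1541  0.08  ]
circ [261.8 163.5] 40.0 [ 0.5935 -0.1462  0.08  ]
r exp 43.8
circ [258.4 168.8] 44.8 [ 0.6138 -0.1551  0.    ]
circ [258.8 191.2] 44.9 [ 0.6353 -0.1617  0.    ]
circ [258.4 184.9] 41.2 [ 0.629 -0.16   0.   ]
circ [261.4 201.8] 42.4 [ 0.6464 -0.1626  0.    ]
```

View pics/w4.png

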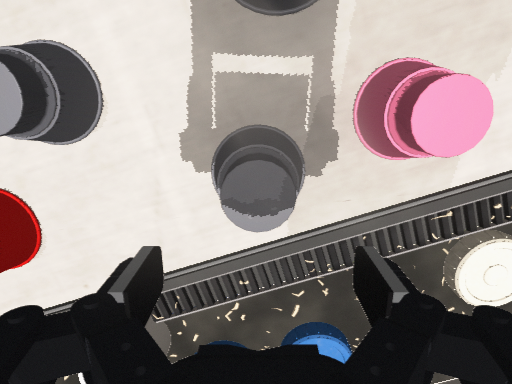

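Cup 1 disc centre at (257.6,194.6) and rim circle at (258.4,168.8) agree: (0.614, -0.1557). I descend and grip.

Call:
send_rows(motion=[{"x": 0.003,"y": 0,"z": 0.02,"rx": 0,"ry": 0,"rz": 0,"grip": 100},{"x": 0.003,"y": 0,"z": 0.05,"rx": 0,"ry": 0,"rz": 0,"grip": 100},{"x": 0.003,"y": 0,"z": 0.08,"rx": 0,"ry": 0,"rz": 0,"grip": 100},{"x": 0.003,"y": 0,"z": 0.1,"rx": 0,"ry": 0,"rz": 0,"grip": 100},{"x": 0.003,"y": 0,"z": 0.11,"rx": 0,"ry": 0,"rz": 0,"grip": 100},{"x": 0.003,"y": 0,"z": 0.11,"rx": 0,"ry": 0,"rz": 0,"grip": 100},{"x": 0.003,"y": 0,"z": 0.11,"rx": 0,"ry": 0,"rz": 0,"grip": 100},{"x": 0.003,"y": 0,"z": 0.11,"rx": 0,"ry": 0,"rz": 0,"grip": 50},{"x": 0.003,"y": 0,"z": 0.11,"rx": 0,"ry": 0,"rz": 0,"grip": 50},{"x": 0.003,"y": 0,"z": 0.11,"rx": 0,"ry": 0,"rz": 0,"grip": 50}], grip_force=40)

```text
clock: 4.7
position: [0.6145, -0.1555, 0.0516]
ee_rot: [0.494, 3.101, -0.0]
ft_force: [-1.7, 0.1, 6.7]
opening: 0.0548
grasp_force: 41.5
```

Call:
send_rows(motion=[{"x": 0,"y": 0,"z": 0,"rx": 0,"ry": 0,"rz": 0,"grip": 50},{"x": 0,"y": 0,"z": 0,"rx": 0,"ry": 0,"rz": 0,"grip": 50},{"x": 0,"y": 0,"z": 0,"rx": 0,"ry": 0,"rz": 0,"grip": 50},{"x": 0,"y": 0,"z": 0,"rx": 0,"ry": 0,"rz": 0,"grip": 50},{"x": 0,"y": 0,"z": 0,"rx": 0,"ry": 0,"rz": 0,"grip": 50},{"x": 0,"y": 0,"z": -0.02,"rx": 0,"ry": 0,"rz": 0,"grip": 50},{"x": 0,"y": 0,"z": -0.05,"rx": 0,"ry": 0,"rz": 0,"grip": 50},{"x": 0,"y": 0,"z": -0.1,"rx": 0,"ry": 0,"rz": 0,"grip": 50},{"x": 0,"y": 0,"z": -0.14,"rx": 0,"ry": 0,"rz": 0,"grip": 50},{"x": 0,"y": 0,"z": -0.15,"rx": 0,"ry": 0,"rz": 0,"grip": 50}])

```text
clock: 5.7
position: [0.6154, -0.1558, 0.2056]
ee_rot: [0.493, 3.095, -0.002]
ft_force: [0.7, -0.2, -1.0]
opening: 0.0548
grasp_force: 42.6
```

Run:
```python
from h import *
s=bot.observe();print(s['position'],s['ee_rot'],s['ft_force'],s['opening'])
f=grab('wrist');save(f,'w5.png');np.save('w5.npy',f['image'])
print(shift((.5593,.2843,.2)),'shift')
P=s['position'];zt=P[2]+.030
print(proj(f,(P[0],P[1],zt),s))
```

```text
[ 0.61536525 -0.15577706  0.20557796] [ 4.92731766e-01  3.09526580e+00 -2.10773296e-03] [ 0.67924751 -0.15109531 -1.01319382] 0.05477467383598048
[0.1897 0.4009 0.0035] shift
[259.00228039 285.24810493]
```

View pics/w5.png

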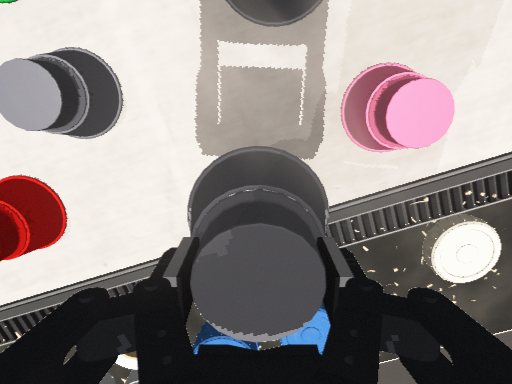

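Cup 1 is held: its foot disc spans columns 191–326 and bottom row ~338. I compare that with the projection of a centred cup.

Run:
```python
from h import *
f=grab('wrist');s=bot.observe();print(s['position'],s['ee_rot'])
a=np.linspace(0,2*np.pi,200);M=f['mount']
def ext(ox,z,r):
    P=np.c_[ox+r*np.cos(a),r*np.sin(a),0*a+z,1+0*a]@np.linalg.inv(M).T
    q=P[:,:2]/P[:,2:3]*foc(f)+[f['cx'],f['cy']];return q.min(0).round(1),q.max(0).round(1)
for ox in(-.002,0,.002): print(ox,ext(ox,-.0285,.028),ext(ox,.0515,.043))
```

```text
[ 0.61447667 -0.15546861  0.20222546] [ 4.93369984e-01  3.09905777e+00 -9.11322602e-04]
-0.002 (array([189.2, 222.2]), array([328.8, 344.3])) (array([190.9, 148.2]), array([325.9, 274.8]))
0 (array([188.9, 217.2]), array([329.1, 340.4])) (array([190.8, 144.9]), array([326.1, 272.2]))
0.002 (array([188.6, 212.2]), array([329.4, 336.5])) (array([190.6, 141.6]), array([326.3, 269.5]))
```

Call:
send_rows(motion=[{"x": 0.009,"y": 0.02,"z": 0,"rx": 0,"ry": 0,"rz": 0,"grip": 50},{"x": 0.026,"y": 0.056,"z": 0,"rx": 0,"ry": 0,"rz": 0,"grip": 50},{"x": 0.043,"y": 0.092,"z": 0,"rx": 0,"ry": 0,"rz": 0,"grip": 50},{"x": 0.061,"y": 0.129,"z": 0,"rx": 0,"ry": 0,"rz": 0,"grip": 50},{"x": 0.079,"y": 0.168,"z": 0,"rx": 0,"ry": 0,"rz": 0,"grip": 50},{"x": 0.097,"y": 0.207,"z": 0,"rx": 0,"ry": 0,"rz": 0,"grip": 50},{"x": 0.116,"y": 0.247,"z": 0,"rx": 0,"ry": 0,"rz": 0,"grip": 50},{"x": 0.135,"y": 0.287,"z": 0,"rx": 0,"ry": 0,"rz": 0,"grip": 50},{"x": 0.153,"y": 0.325,"z": 0,"rx": 0,"ry": 0,"rz": 0,"grip": 50},{"x": 0.17,"y": 0.361,"z": 0,"rx": 0,"ry": 0,"rz": 0,"grip": 50}])

```text
clock: 6.8
position: [0.5634, 0.2422, 0.1982]
ee_rot: [-0.493, -3.1, 0.002]
ft_force: [1.5, 0.2, -1.9]
opening: 0.0546
grasp_force: 42.6
```

Call:
send_rows(motion=[{"x": 0.01,"y": 0.021,"z": 0,"rx": 0,"ry": 0,"rz": 0,"grip": 50},{"x": 0.017,"y": 0.035,"z": 0,"rx": 0,"ry": 0,"rz": 0,"grip": 50},{"x": 0.019,"y": 0.04,"z": 0,"rx": 0,"ry": 0,"rz": 0,"grip": 50},{"x": 0.019,"y": 0.04,"z": 0,"rx": 0,"ry": 0,"rz": 0,"grip": 50},{"x": 0.019,"y": 0.04,"z": 0,"rx": 0,"ry": 0,"rz": 0,"grip": 50},{"x": 0.019,"y": 0.04,"z": 0,"rx": 0,"ry": 0,"rz": 0,"grip": 50},{"x": 0.019,"y": 0.04,"z": 0,"rx": 0,"ry": 0,"rz": 0,"grip": 50},{"x": 0.019,"y": 0.04,"z": 0,"rx": 0,"ry": 0,"rz": 0,"grip": 50},{"x": 0.019,"y": 0.04,"z": 0,"rx": 0,"ry": 0,"rz": 0,"grip": 50},{"x": 0.019,"y": 0.04,"z": 0,"rx": 0,"ry": 0,"rz": 0,"grip": 50}])

```text
clock: 7.8
position: [0.559, 0.2844, 0.2004]
ee_rot: [0.494, 3.102, 0.0]
ft_force: [0.7, 0.5, 0.5]
opening: 0.0549
grasp_force: 42.6
```

Run:
```python
from h import *
s=bot.observe();print(s['position'],s['ee_rot'],s['opening'],shift((.5593,.2843,.0835)))
```

```text
[0.55901452 0.28436725 0.20037733] [4.94276340e-01 3.10236689e+00 2.41725203e-04] 0.05492045566115082 [-0.0003  0.      0.1169]
```

Call:
send_rows(motion=[{"x": 0,"y": 0,"z": 0.015,"rx": 0,"ry": 0,"rz": 0,"grip": 50},{"x": 0,"y": 0,"z": 0.035,"rx": 0,"ry": 0,"rz": 0,"grip": 50},{"x": 0,"y": 0,"z": 0.05,"rx": 0,"ry": 0,"rz": 0,"grip": 50},{"x": 0,"y": 0,"z": 0.06,"rx": 0,"ry": 0,"rz": 0,"grip": 50},{"x": 0,"y": 0,"z": 0.07,"rx": 0,"ry": 0,"rz": 0,"grip": 50},{"x": 0,"y": 0,"z": 0.08,"rx": 0,"ry": 0,"rz": 0,"grip": 50},{"x": 0,"y": 0,"z": 0.09,"rx": 0,"ry": 0,"rz": 0,"grip": 50},{"x": 0,"y": 0,"z": 0.1,"rx": 0,"ry": 0,"rz": 0,"grip": 50},{"x": 0,"y": 0,"z": 0.105,"rx": 0,"ry": 0,"rz": 0,"grip": 50},{"x": 0,"y": 0,"z": 0.105,"rx": 0,"ry": 0,"rz": 0,"grip": 50}])

```text
clock: 8.8
position: [0.5588, 0.2844, 0.0945]
ee_rot: [-0.494, -3.102, 0.001]
ft_force: [-0.2, -0.4, -0.9]
opening: 0.0548
grasp_force: 42.6
```

Call:
send_rows(motion=[{"x": 0,"y": 0,"z": 0.003,"rx": 0,"ry": 0,"rz": 0,"grip": 50},{"x": 0,"y": 0,"z": 0.006,"rx": 0,"ry": 0,"rz": 0,"grip": 50},{"x": 0,"y": 0,"z": 0.008,"rx": 0,"ry": 0,"rz": 0,"grip": 50},{"x": 0,"y": 0,"z": 0.009,"rx": 0,"ry": 0,"rz": 0,"grip": 50},{"x": 0,"y": 0,"z": 0.01,"rx": 0,"ry": 0,"rz": 0,"grip": 50},{"x": 0,"y": 0,"z": 0.01,"rx": 0,"ry": 0,"rz": 0,"grip": 50},{"x": 0,"y": 0,"z": 0.01,"rx": 0,"ry": 0,"rz": 0,"grip": 50},{"x": 0,"y": 0,"z": 0.01,"rx": 0,"ry": 0,"rz": 0,"grip": 50},{"x": 0,"y": 0,"z": 0.01,"rx": 0,"ry": 0,"rz": 0,"grip": 50},{"x": 0,"y": 0,"z": 0.01,"rx": 0,"ry": 0,"rz": 0,"grip": 50}])

```text
clock: 9.8
position: [0.559, 0.2845, 0.0854]
ee_rot: [0.494, 3.102, 0.0]
ft_force: [-0.4, -0.5, -0.6]
opening: 0.0548
grasp_force: 42.8
```

Call:
send_rows(motion=[{"x": 0,"y": 0,"z": 0.001,"rx": 0,"ry": 0,"rz": 0,"grip": 50},{"x": 0,"y": 0,"z": 0.0015,"rx": 0,"ry": 0,"rz": 0,"grip": 50},{"x": 0,"y": 0,"z": 0.0015,"rx": 0,"ry": 0,"rz": 0,"grip": 50},{"x": 0,"y": 0,"z": 0.0015,"rx": 0,"ry": 0,"rz": 0,"grip": 50},{"x": 0,"y": 0,"z": 0.0015,"rx": 0,"ry": 0,"rz": 0,"grip": 50},{"x": 0,"y": 0,"z": 0.0015,"rx": 0,"ry": 0,"rz": 0,"grip": 50},{"x": 0,"y": 0,"z": 0.0015,"rx": 0,"ry": 0,"rz": 0,"grip": 50},{"x": 0,"y": 0,"z": 0.0015,"rx": 0,"ry": 0,"rz": 0,"grip": 50},{"x": 0,"y": 0,"z": 0.0015,"rx": 0,"ry": 0,"rz": 0,"grip": 50},{"x": 0,"y": 0,"z": 0.0015,"rx": 0,"ry": 0,"rz": 0,"grip": 50}])

```text
clock: 10.8
position: [0.5591, 0.2846, 0.0852]
ee_rot: [0.494, 3.102, 0.001]
ft_force: [-4.1, -1.5, 12.2]
opening: 0.055
grasp_force: 44.0
```

Contact at the home height (12 N at z = 0.0852). Release and rise.

Call:
send_rows(motion=[{"x": 0,"y": 0,"z": -0.001,"rx": 0,"ry": 0,"rz": 0,"grip": 50},{"x": 0,"y": 0,"z": -0.001,"rx": 0,"ry": 0,"rz": 0,"grip": 100},{"x": 0,"y": 0,"z": -0.001,"rx": 0,"ry": 0,"rz": 0,"grip": 100},{"x": 0,"y": 0,"z": -0.001,"rx": 0,"ry": 0,"rz": 0,"grip": 100},{"x": 0,"y": 0,"z": -0.001,"rx": 0,"ry": 0,"rz": 0,"grip": 100},{"x": 0,"y": 0,"z": -0.02,"rx": 0,"ry": 0,"rz": 0,"grip": 100},{"x": 0,"y": 0,"z": -0.06,"rx": 0,"ry": 0,"rz": 0,"grip": 100},{"x": 0,"y": 0,"z": -0.11,"rx": 0,"ry": 0,"rz": 0,"grip": 100},{"x": 0,"y": 0,"z": -0.15,"rx": 0,"ry": 0,"rz": 0,"grip": 100},{"x": 0,"y": 0,"z": -0.165,"rx": 0,"ry": 0,"rz": 0,"grip": 100}])

```text
clock: 11.8
position: [0.5598, 0.2849, 0.2533]
ee_rot: [0.493, 3.097, 0.005]
ft_force: [-0.8, 0.6, -0.5]
opening: 0.0851
grasp_force: 0.0
```

Call:
send_rows(motion=[{"x": 0,"y": 0,"z": 0,"rx": 0,"ry": 0,"rz": 0,"grip": 100},{"x": 0,"y": 0,"z": 0,"rx": 0,"ry": 0,"rz": 0,"grip": 100},{"x": 0,"y": 0,"z": 0,"rx": 0,"ry": 0,"rz": 0,"grip": 100},{"x": 0,"y": 0,"z": 0,"rx": 0,"ry": 0,"rz": 0,"grip": 100},{"x": 0,"y": 0,"z": 0,"rx": 0,"ry": 0,"rz": 0,"grip": 100},{"x": 0,"y": 0,"z": 0,"rx": 0,"ry": 0,"rz": 0,"grip": 100},{"x": 0,"y": 0,"z": 0,"rx": 0,"ry": 0,"rz": 0,"grip": 100},{"x": 0,"y": 0,"z": 0,"rx": 0,"ry": 0,"rz": 0,"grip": 100},{"x": 0,"y": 0,"z": 0,"rx": 0,"ry": 0,"rz": 0,"grip": 100},{"x": 0,"y": 0,"z": 0,"rx": 0,"ry": 0,"rz": 0,"grip": 100}])

```text
clock: 12.8
position: [0.559, 0.2845, 0.2489]
ee_rot: [0.494, 3.102, 0.0]
ft_force: [-0.9, -0.1, -0.3]
opening: 0.0856
grasp_force: 0.0
```

Run:
```python
from h import *
s=bot.observe();print(s['clock'],s['position'],s['ee_rot'])
f=grab('wrist');u,v=proj(f,(.5593,.2843,.114),s).round().astype(int);print(u,v)
c=hough(f,u,v,s,.114,.056,w=75,tol=3)
cv2.imwrite('pics/w6c.png',c)
print(shift((.492,-.31,.25)), proj(f,(.5593,.2843,.002),s))
```

```text
12.8 [0.55896887 0.28447478 0.24885898] [4.93973763e-01 3.10241974e+00 1.66139488e-04]
258 180
r exp 31.7
circ [259.1 179.6] 31.0 [0.5596 0.2852 0.114 ]
circ [258.4 170.2] 31.8 [0.5514 0.2872 0.114 ]
circ [260.6 153.8] 32.1 [0.5381 0.2935 0.114 ]
[-0.121  -0.5859 -0.0012] [257.90235782 156.09487185]
```

View pics/w6c.png

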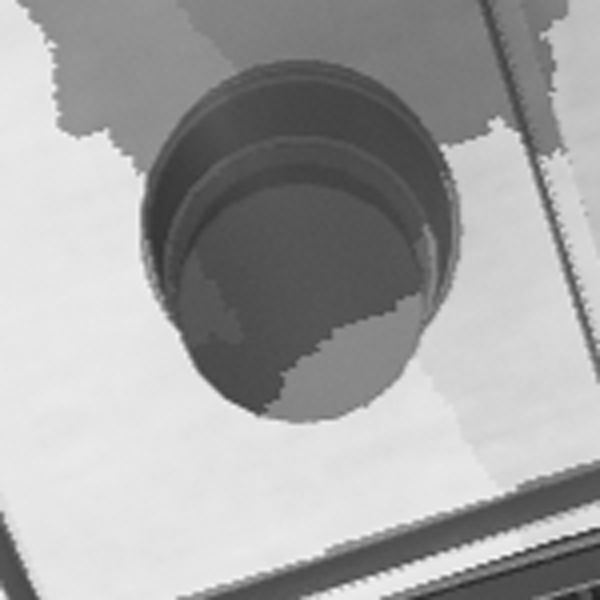

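The crop shows the second cup nested concentrically and upright, foot disc at (259,180) as predicted for a 114 mm top. Now cup 2.

Call:
send_rows(motion=[{"x": -0.009,"y": -0.045,"z": 0,"rx": 0,"ry": 0,"rz": 0,"grip": 100},{"x": -0.018,"y": -0.09,"z": 0,"rx": 0,"ry": 0,"rz": 0,"grip": 100},{"x": -0.028,"y": -0.135,"z": 0,"rx": 0,"ry": 0,"rz": 0,"grip": 100},{"x": -0.037,"y": -0.18,"z": 0,"rx": 0,"ry": 0,"rz": 0,"grip": 100},{"x": -0.046,"y": -0.225,"z": 0,"rx": 0,"ry": 0,"rz": 0,"grip": 100},{"x": -0.056,"y": -0.27,"z": 0,"rx": 0,"ry": 0,"rz": 0,"grip": 100},{"x": -0.065,"y": -0.315,"z": 0,"rx": 0,"ry": 0,"rz": 0,"grip": 100},{"x": -0.074,"y": -0.36,"z": 0,"rx": 0,"ry": 0,"rz": 0,"grip": 100},{"x": -0.084,"y": -0.405,"z": 0,"rx": 0,"ry": 0,"rz": 0,"grip": 100},{"x": -0.093,"y": -0.45,"z": 0,"rx": 0,"ry": 0,"rz": 0,"grip": 100}])

```text
clock: 13.85
position: [0.5072, -0.174, 0.249]
ee_rot: [0.494, 3.102, -0.0]
ft_force: [0.2, 0.5, -0.7]
opening: 0.0858
grasp_force: 0.0
```

Call:
send_rows(motion=[{"x": -0.009,"y": -0.045,"z": 0.01,"rx": 0,"ry": 0,"rz": 0,"grip": 100},{"x": -0.018,"y": -0.09,"z": 0.02,"rx": 0,"ry": 0,"rz": 0,"grip": 100},{"x": -0.026,"y": -0.125,"z": 0.04,"rx": 0,"ry": 0,"rz": 0,"grip": 100},{"x": -0.028,"y": -0.136,"z": 0.07,"rx": 0,"ry": 0,"rz": 0,"grip": 100},{"x": -0.028,"y": -0.136,"z": 0.09,"rx": 0,"ry": 0,"rz": 0,"grip": 100},{"x": -0.028,"y": -0.136,"z": 0.09,"rx": 0,"ry": 0,"rz": 0,"grip": 100},{"x": -0.028,"y": -0.136,"z": 0.09,"rx": 0,"ry": 0,"rz": 0,"grip": 100},{"x": -0.028,"y": -0.136,"z": 0.09,"rx": 0,"ry": 0,"rz": 0,"grip": 100},{"x": -0.028,"y": -0.136,"z": 0.09,"rx": 0,"ry": 0,"rz": 0,"grip": 100},{"x": -0.028,"y": -0.136,"z": 0.09,"rx": 0,"ry": 0,"rz": 0,"grip": 100}])

```text
clock: 14.85
position: [0.4923, -0.31, 0.1597]
ee_rot: [0.493, 3.101, -0.001]
ft_force: [0.2, 0.6, -0.4]
opening: 0.0852
grasp_force: 0.0
```

Run:
```python
from h import *
s=bot.observe();print(s['clock'],s['position'],s['ee_rot'],np.abs(s['joint_vel']).max())
f=grab('wrist');save(f,'w7.png');u,v=proj(f,(.492,-.31,.08),s).round().astype(int);print(u,v)
for z,D in((.08,.056),(.0,.086)): c=hough(f,u,v,s,z,D,w=90,tol=4)
# dark silhouette extents
g=cv2.cvtColor(f['image'],cv2.COLOR_RGB2HSV);m=((g[...,2]<125)&(g[...,1]<60)).astype(np.uint8)
k,l,st,ce=cv2.connectedComponentsWithStats(m);i=l[v-10,u];print(st[i])
print(shift((.492,-.31,.05)))
```

```text
14.85 [ 0.49231703 -0.30997618  0.15967258] [ 4.93006444e-01  3.10140289e+00 -9.62085456e-04] 0.004506174876883836
258 198
r exp 38.9
circ [259.5 183. ] 39.6 [ 0.4816 -0.3056  0.08  ]
circ [256.9 195.8] 37.3 [ 0.49   -0.3104  0.08  ]
circ [254.2 161.6] 37.5 [ 0.4658 -0.3044  0.08  ]
r exp 43.9
circ [258.8 169.9] 45.3 [ 0.4901 -0.3087  0.    ]
circ [259.9 186.4] 43.0 [ 0.5061 -0.3127  0.    ]
[  181    59   159   173 15529]
[ 0.0003 -0.      0.1095]
```

Disc (256.9,195.8) and rim (258.8,169.9) agree on (0.490, -0.3095). Descend, grip, lift. I lift higher this time, since the stack top is at 114 mm.

Call:
send_rows(motion=[{"x": 0.002,"y": 0,"z": 0.02,"rx": 0,"ry": 0,"rz": 0,"grip": 100},{"x": 0.002,"y": 0,"z": 0.05,"rx": 0,"ry": 0,"rz": 0,"grip": 100},{"x": 0.002,"y": 0,"z": 0.08,"rx": 0,"ry": 0,"rz": 0,"grip": 100},{"x": 0.002,"y": 0,"z": 0.1,"rx": 0,"ry": 0,"rz": 0,"grip": 100},{"x": 0.002,"y": 0,"z": 0.109,"rx": 0,"ry": 0,"rz": 0,"grip": 100},{"x": 0.002,"y": 0,"z": 0.109,"rx": 0,"ry": 0,"rz": 0,"grip": 100},{"x": 0.002,"y": 0,"z": 0.109,"rx": 0,"ry": 0,"rz": 0,"grip": 100},{"x": 0.002,"y": 0,"z": 0.109,"rx": 0,"ry": 0,"rz": 0,"grip": 50},{"x": 0.002,"y": 0,"z": 0.109,"rx": 0,"ry": 0,"rz": 0,"grip": 50},{"x": 0.002,"y": 0,"z": 0.109,"rx": 0,"ry": 0,"rz": 0,"grip": 50}], grip_force=40)

```text
clock: 15.9
position: [0.4904, -0.3097, 0.051]
ee_rot: [0.494, 3.101, -0.001]
ft_force: [-1.1, 0.7, 7.6]
opening: 0.055
grasp_force: 41.1
```

Call:
send_rows(motion=[{"x": 0,"y": 0,"z": 0,"rx": 0,"ry": 0,"rz": 0,"grip": 50},{"x": 0,"y": 0,"z": 0,"rx": 0,"ry": 0,"rz": 0,"grip": 50},{"x": 0,"y": 0,"z": 0,"rx": 0,"ry": 0,"rz": 0,"grip": 50},{"x": 0,"y": 0,"z": -0.01,"rx": 0,"ry": 0,"rz": 0,"grip": 50},{"x": 0,"y": 0,"z": -0.03,"rx": 0,"ry": 0,"rz": 0,"grip": 50},{"x": 0,"y": 0,"z": -0.07,"rx": 0,"ry": 0,"rz": 0,"grip": 50},{"x": 0,"y": 0,"z": -0.11,"rx": 0,"ry": 0,"rz": 0,"grip": 50},{"x": 0,"y": 0,"z": -0.15,"rx": 0,"ry": 0,"rz": 0,"grip": 50},{"x": 0,"y": 0,"z": -0.17,"rx": 0,"ry": 0,"rz": 0,"grip": 50},{"x": 0,"y": 0,"z": -0.18,"rx": 0,"ry": 0,"rz": 0,"grip": 50}])

```text
clock: 16.9
position: [0.4903, -0.3097, 0.2326]
ee_rot: [0.493, 3.099, -0.003]
ft_force: [-0.2, -0.2, -1.6]
opening: 0.0549
grasp_force: 42.7
```

Run:
```python
from h import *
s=bot.observe();f=grab('wrist');s=bot.observe();print(s['clock'],s['position'],s['ee_rot'])
f=grab('wrist');a=np.load('w5.npy')
# same-place comparison of held cup with the first one (gray, bottom edge of disc)
A=cv2.cvtColor(a,cv2.COLOR_RGB2GRAY);B=cv2.cvtColor(f['image'],cv2.COLOR_RGB2GRAY)
T=A[215:345,200:318];r=cv2.matchTemplate(B,T,cv2.TM_CCOEFF_NORMED);_,v,_,l=cv2.minMaxLoc(r);print(v,np.array(l)-[200,215])
print(A[325:350:2,258],B[325:350:2,258])
print(A[138:160:2,258],B[138:160:2,258])
print(shift((.5593,.2846,.23)))
```

```text
16.95 [ 0.49047365 -0.3097531   0.23280614] [ 4.93364155e-01  3.09921987e+00 -2.82541725e-03]
0.3476240932941437 [3 0]
[ 77  74  78  78  77 142 145 144 144  53  72 173 177] [ 69  67  68  69  68  69  68 128  64  65 178  60  55]
[154 150 150 148 104 106 108  85  84  81  79] [141 142 136  94  96  99  77  77  77  76  72]
[1.189e-01 5.863e-01 4.000e-04]
```

Call:
send_rows(motion=[{"x": 0.004,"y": 0.019,"z": 0,"rx": 0,"ry": 0,"rz": 0,"grip": 50},{"x": 0.012,"y": 0.057,"z": 0,"rx": 0,"ry": 0,"rz": 0,"grip": 50},{"x": 0.02,"y": 0.1,"z": 0,"rx": 0,"ry": 0,"rz": 0,"grip": 50},{"x": 0.029,"y": 0.143,"z": 0,"rx": 0,"ry": 0,"rz": 0,"grip": 50},{"x": 0.038,"y": 0.186,"z": 0,"rx": 0,"ry": 0,"rz": 0,"grip": 50},{"x": 0.046,"y": 0.229,"z": 0,"rx": 0,"ry": 0,"rz": 0,"grip": 50},{"x": 0.055,"y": 0.272,"z": 0,"rx": 0,"ry": 0,"rz": 0,"grip": 50},{"x": 0.064,"y": 0.315,"z": 0,"rx": 0,"ry": 0,"rz": 0,"grip": 50},{"x": 0.073,"y": 0.358,"z": 0,"rx": 0,"ry": 0,"rz": 0,"grip": 50},{"x": 0.081,"y": 0.4,"z": 0,"rx": 0,"ry": 0,"rz": 0,"grip": 50}])

```text
clock: 18.0
position: [0.5361, 0.0985, 0.2283]
ee_rot: [-0.493, -3.1, 0.001]
ft_force: [1.0, 0.4, -0.8]
opening: 0.055
grasp_force: 42.8
```

Call:
send_rows(motion=[{"x": 0.009,"y": 0.043,"z": 0,"rx": 0,"ry": 0,"rz": 0,"grip": 50},{"x": 0.017,"y": 0.086,"z": 0,"rx": 0,"ry": 0,"rz": 0,"grip": 50},{"x": 0.025,"y": 0.124,"z": 0,"rx": 0,"ry": 0,"rz": 0,"grip": 50},{"x": 0.032,"y": 0.156,"z": 0,"rx": 0,"ry": 0,"rz": 0,"grip": 50},{"x": 0.036,"y": 0.177,"z": 0,"rx": 0,"ry": 0,"rz": 0,"grip": 50},{"x": 0.038,"y": 0.186,"z": 0,"rx": 0,"ry": 0,"rz": 0,"grip": 50},{"x": 0.038,"y": 0.186,"z": 0,"rx": 0,"ry": 0,"rz": 0,"grip": 50},{"x": 0.038,"y": 0.186,"z": 0,"rx": 0,"ry": 0,"rz": 0,"grip": 50},{"x": 0.038,"y": 0.186,"z": 0,"rx": 0,"ry": 0,"rz": 0,"grip": 50},{"x": 0.038,"y": 0.186,"z": 0,"rx": 0,"ry": 0,"rz": 0,"grip": 50}])

```text
clock: 19.0
position: [0.5591, 0.2835, 0.2299]
ee_rot: [0.496, 3.102, 0.0]
ft_force: [0.4, 0.0, -1.6]
opening: 0.0548
grasp_force: 42.8
```

Run:
```python
from h import *
s=bot.observe();print(s['position'],s['ee_rot'],s['opening'],shift((.5593,.2846,.117)))
```

```text
[0.55905287 0.28353431 0.22992375] [4.95861313e-01 3.10216493e+00 8.47268058e-05] 0.05476890701849945 [1.000e-04 1.100e-03 1.129e-01]
```

Call:
send_rows(motion=[{"x": 0,"y": 0.001,"z": 0.015,"rx": 0,"ry": 0,"rz": 0,"grip": 50},{"x": 0,"y": 0.001,"z": 0.035,"rx": 0,"ry": 0,"rz": 0,"grip": 50},{"x": 0,"y": 0.001,"z": 0.05,"rx": 0,"ry": 0,"rz": 0,"grip": 50},{"x": 0,"y": 0.001,"z": 0.06,"rx": 0,"ry": 0,"rz": 0,"grip": 50},{"x": 0,"y": 0.001,"z": 0.07,"rx": 0,"ry": 0,"rz": 0,"grip": 50},{"x": 0,"y": 0.001,"z": 0.08,"rx": 0,"ry": 0,"rz": 0,"grip": 50},{"x": 0,"y": 0.001,"z": 0.09,"rx": 0,"ry": 0,"rz": 0,"grip": 50},{"x": 0,"y": 0.001,"z": 0.1,"rx": 0,"ry": 0,"rz": 0,"grip": 50},{"x": 0,"y": 0.001,"z": 0.106,"rx": 0,"ry": 0,"rz": 0,"grip": 50},{"x": 0,"y": 0.001,"z": 0.106,"rx": 0,"ry": 0,"rz": 0,"grip": 50}])

```text
clock: 20.0
position: [0.559, 0.2853, 0.1229]
ee_rot: [-0.494, -3.101, 0.001]
ft_force: [0.4, -0.2, -1.3]
opening: 0.0548
grasp_force: 42.8
```

Call:
send_rows(motion=[{"x": 0,"y": 0,"z": 0.002,"rx": 0,"ry": 0,"rz": 0,"grip": 50},{"x": 0,"y": 0,"z": 0.004,"rx": 0,"ry": 0,"rz": 0,"grip": 50},{"x": 0,"y": 0,"z": 0.006,"rx": 0,"ry": 0,"rz": 0,"grip": 50},{"x": 0,"y": 0,"z": 0.007,"rx": 0,"ry": 0,"rz": 0,"grip": 50},{"x": 0,"y": 0,"z": 0.008,"rx": 0,"ry": 0,"rz": 0,"grip": 50},{"x": 0,"y": 0,"z": 0.008,"rx": 0,"ry": 0,"rz": 0,"grip": 50},{"x": 0,"y": 0,"z": 0.008,"rx": 0,"ry": 0,"rz": 0,"grip": 50},{"x": 0,"y": 0,"z": 0.008,"rx": 0,"ry": 0,"rz": 0,"grip": 50},{"x": 0,"y": 0,"z": 0.008,"rx": 0,"ry": 0,"rz": 0,"grip": 50},{"x": 0,"y": 0,"z": 0.008,"rx": 0,"ry": 0,"rz": 0,"grip": 50}])

```text
clock: 21.0
position: [0.5594, 0.2855, 0.1166]
ee_rot: [0.494, 3.102, 0.001]
ft_force: [-1.8, -1.9, 5.8]
opening: 0.0549
grasp_force: 43.5
```

Contact at 0.1166, the expected home height. A slight extra push, then release and retreat.

Call:
send_rows(motion=[{"x": 0,"y": 0,"z": 0.001,"rx": 0,"ry": 0,"rz": 0,"grip": 50},{"x": 0,"y": 0,"z": 0.001,"rx": 0,"ry": 0,"rz": 0,"grip": 50},{"x": 0,"y": 0,"z": 0.001,"rx": 0,"ry": 0,"rz": 0,"grip": 50},{"x": 0,"y": 0,"z": 0.0,"rx": 0,"ry": 0,"rz": 0,"grip": 50},{"x": 0,"y": 0,"z": 0,"rx": 0,"ry": 0,"rz": 0,"grip": 100},{"x": 0,"y": 0,"z": 0,"rx": 0,"ry": 0,"rz": 0,"grip": 100},{"x": 0,"y": 0,"z": 0,"rx": 0,"ry": 0,"rz": 0,"grip": 100},{"x": 0,"y": 0,"z": 0,"rx": 0,"ry": 0,"rz": 0,"grip": 100},{"x": 0,"y": 0,"z": 0,"rx": 0,"ry": 0,"rz": 0,"grip": 100},{"x": 0,"y": 0,"z": -0.01,"rx": 0,"ry": 0,"rz": 0,"grip": 100}])

```text
clock: 22.0
position: [0.5588, 0.2852, 0.125]
ee_rot: [-0.494, -3.101, 0.002]
ft_force: [-0.0, -0.6, -0.0]
opening: 0.0853
grasp_force: 0.0
```

Call:
send_rows(motion=[{"x": 0,"y": 0,"z": -0.02,"rx": 0,"ry": 0,"rz": 0,"grip": 100},{"x": 0,"y": 0,"z": -0.05,"rx": 0,"ry": 0,"rz": 0,"grip": 100},{"x": 0,"y": 0,"z": -0.09,"rx": 0,"ry": 0,"rz": 0,"grip": 100},{"x": 0,"y": 0,"z": -0.13,"rx": 0,"ry": 0,"rz": 0,"grip": 100},{"x": 0,"y": 0,"z": -0.15,"rx": 0,"ry": 0,"rz": 0,"grip": 100},{"x": 0,"y": 0,"z": -0.15,"rx": 0,"ry": 0,"rz": 0,"grip": 100},{"x": 0,"y": 0,"z": -0.15,"rx": 0,"ry": 0,"rz": 0,"grip": 100},{"x": 0,"y": 0,"z": -0.15,"rx": 0,"ry": 0,"rz": 0,"grip": 100},{"x": 0,"y": 0,"z": -0.15,"rx": 0,"ry": 0,"rz": 0,"grip": 100},{"x": 0,"y": 0,"z": -0.15,"rx": 0,"ry": 0,"rz": 0,"grip": 100}])

```text
clock: 23.0
position: [0.5591, 0.2854, 0.2749]
ee_rot: [-0.494, -3.101, 0.001]
ft_force: [-0.4, 1.4, 0.5]
opening: 0.0854
grasp_force: 0.0
```

Run:
```python
from h import *
s=bot.observe();print(s['clock'],s['position'],s['opening'],s['ft_force'])
f=grab('wrist');sd=grab('side')
u,v=proj(f,(.5593,.2846,.146),s).round().astype(int);print(u,v,proj(sd,(.5593,.2846,.146)),proj(sd,(.5593,.2846,.002)))
c=hough(f,u,v,s,.146,.056,w=75,tol=3)
a=cv2.resize(f['image'][v-75:v+75,u-75:u+75],(390,390),interpolation=2)
b=cv2.resize(sd['image'][80:170,190:280],(390,390),interpolation=2)
cv2.imwrite('pics/fin.png',np.hstack([a,b])[...,::-1])
```

```text
23.0 [0.55914609 0.28536258 0.27488189] 0.08544622962660735 [-0.42185993  1.3653009   0.53332884]
258 182 [237.73465077 105.51561139] [238.51082703 143.11991255]
r exp 32.3
circ [259.1 181.2] 31.3 [0.5595 0.286  0.146 ]
circ [249.4 161.8] 33.3 [0.5406 0.2834 0.146 ]
```

View pics/fin.png

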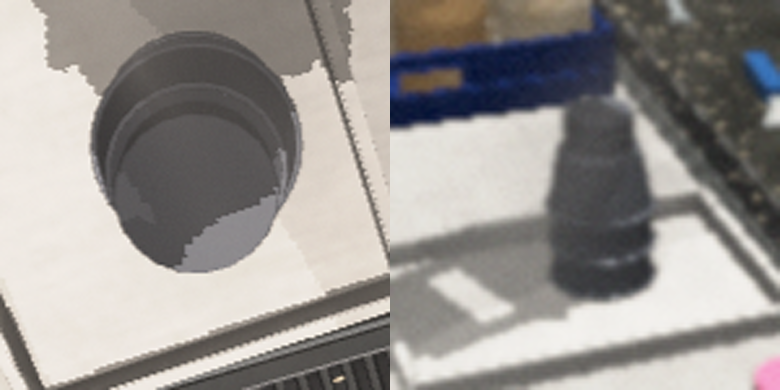

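The stack stands upright with three evenly spaced rims, its top at (259,181) in the wrist view as predicted for 146 mm. The gripper is clear, so I hand in.

```bash
python3 -c "
from cell import bot
print(bot.job_done())"
```

```text
the job is handed in; nothing more can be done
None
```

Both bench cups are nested fully home, one after the other, over the tray cup in one upright stack, released with the gripper clear; I handed the job in at about 23 s (limit 67 s), and no verdict came back.

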